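Line up a hinge for its pin

ROBOT

A 6-joint arm with a two-finger parallel gripper is mounted at the origin on a cart in front of the work surface, level with it; the furniture and walls round the work are solid. World frame = base frame: x ahead of the robot, y to its left, z up, the work surface at z = 0. Lengths are in m, angles in rad, forces in N, time in s.
With the tool pointing down it reaches from about 0.25 to 0.8 m from the base axis. Payload 3.9 kg.
Tool frame: the origin (TCP) lies where the fingers leave the gripper's body, on its centre line; the fingertips stand ahead of it and the grasp point (between the pads) lies 54 mm ahead of it (tips_ahead is the z of the fingertips in the tool frame, in m); z points along the fingers, y is the direction in which the jaws open and shut (so a half turn about z gives the same grasp; the last joint's range is limited). The gripper opens to 85 mm and grips with 20 to 120 N. Pads are 22 mm wide; open, the fingers measure 114 mm over their backs; the gripper's body (76 mm by 85 mm) begins 54 mm behind the grasp point. The pads swing forward as they close: fully open they stand 13 mm farther back than shut.
Start: joints at [-1.294, 0.26, -0.138, 1.173, 0, 1.571], TCP at [0.143, -0.505, 0.304] pointing down, gripper open.
Joint ranges: [-2.78, 2.78], [-0.83, 1.72], [-1.28, 1.37], [-1.9, 2.12], [-1.57, 1.48], [-3.14, 3.14]. Speed limits (rad/s): [2.57, 2.57, 3.14, 3.14, 3.14, 3.14].

INTERFACE

Orientations are given as a rotation vector (axis times angle).
In Python, from cell import sense, camera, job_done, recognise, mark_of, tips_ahead gives the robot as it stands.
- The arm moves only by the shell command python3 -m inch 'ROWS' [OPENING]. ROWS is JSON, a list of rows, each an object of numbers: "x", "y", "z": the shift along the tool's x, y, z in mm; "roll": the turn about the tool's z in rad. In form: [{"x": .., "y": .., "z": .., "roll": ..}, ...]. A call has 1 to 8 rows; each row is the pose to reach, as a shift and turn from the pose commanded when the call began, along the tool's axes at that moment; what a row does not reach only later rows make up. A row lasts 1/8 s, in which the tool goes at most 62.5 mm and 10.7 degrees, less where a joint would pass 70% of its speed; a pose out of reach is approached as far as the arm can. A call with a gripper value outside its range is refused whole. OPENING is the gripper command: -1 is shut, 1 is fully open, values between are in proportion, set as the call begins (- or left out, the last holds). The fingers move at their own pace and stop on an object; the grip force is fixed at half the most. Time passes only in rows, so rows that repeat a pose let the fingers close. It gives the time, the measured TCP pose, the force and the opening at its end, in the units of the state.
- sense(): the state, without advancing time (a new reading comes with each control period).
- camera(name): name is "side" or "top" or "wrist"; returns a dict with "color" (384x512x3 uint8, red, green, blue), "fx", "fy", "cx", "cy" (pixels), "rvec" (rotation vector, rad) and "tvec" (3), from world to camera coordinates, as OpenCV has them. Camera axes: x right, y down, z forward; pixel columns grow to the right and rows downward; lengths in m; the calibration is good to about 2 mm. A picture is of the moment at which its call begins. There is no depth.
- job_done(): hands the job in, once; it reports no verdict.
Trained networks look in a picture, given as the dict that the camera call returned (one of the last four; its "shot" number tells which), for a name from the list of things; names that differ only in an ending like _2 or _b are one class to them, and where a whole thing is asked for, a point or a joint stands for the part that bears it (a point fixed in the world has none). Each returns a list of dicts, best first, with "conf" (0 to 1); they miss things now and then, are a little off and sometimes report something else, mostly with a low value. They report only what shows in the picture. A call takes as long as a camera call.
- recognise(label, picture): "point" ([x, y, z] in m, in world coordinates, good to about 4 mm: the middle of the surface that is visible of it).
- mark_of(label, picture): "point" ([x, y, z] in m, in world coordinates, good to about 4 mm: a listed point, or the origin of a listed thing).
The state is a dict: "clock": time; "joints": joint angles; "qd": joint speeds; "joint_efforts": joint torques, N m; "eef_pos": TCP position; "eef_rot": TCP orientation; "force": force on the tool from outside, world axes, zero at the start; "ft_torque": the same for the moment, N m; "gripper_width": opening from 0.0 (shut) to 1.0 (fully open).
Only numpy, scipy, OpenCV 4.12 (cv2) and the standard library are available. Lean on these libraries where they do the work, as an engineer would, in place of code of your own. Each camera call takes 0.05 s, during which the arm holds its last target.

TASK

Put the hinge of the small plaster-model articulator together for pinning: pick up the upper bow that fits its lower frame (the bow with the single middle knuckle, not the one with two knuckles) and lower that knuckle fully home into the V seat between the frame's two ears, so that the three pin holes line up, with the bow level and its round plate above the cast on the frame. Finish while still holding the bow there in the gripper, level and still, so that someone else can push the pin through; do not let go. Leave the other bow and the white pot where they are.

Things in the scene. Friction and masses are not known exactly. Their poses are not given: they have to be found in the camera images.
- lower_frame: Grey cast lower frame of a hinge articulator, fixed to the worktop: base 150 (x) x 84 (y) x 10 mm, origin at the centre of its underside, z up. At its +x end a post with two steel ears, highest point 78 mm above the worktop. At its -x end a beige tooth cast (centre 33 mm to -x of the origin, top 42 mm above the worktop).
- frame_bore (a point): Middle of the hinge axis between the ears, 52 mm to +x and 60 mm above the frame's origin; axes as the frame's, y is the hinge axis. Each ear is a ring of 22 mm outer diameter, 7 mm hole; gap between the ears 22 mm along y, with lips flared outward on top.
- frame_seat (a point): Bottom of the 90 degree V seat between the ears, 11 mm below the hinge axis. The groove runs along y and opens upward; its upper edges are about 3 mm below the hinge axis and 9 mm to either side. A 16 mm round knuckle that rests on both faces is concentric with the ears' holes.
- single_bow: The bow that fits: plain brass, 118 mm long (x = -62 to +56 mm), lying on the worktop, 0.15 to 0.31 kg, centre of mass close to the lug. Origin on its underside, below the middle of the lug; z up. A 14 mm wide arm runs along x, 8 to 16 mm above the underside. In its place on the frame its axes are parallel to the frame's, its origin 4 mm to +x of the frame's and 52 mm above the worktop.
- single_bow_bore (a point): Middle of the bow's single middle knuckle, a steel tube along y of 16 mm outer diameter, 18 mm long, 7 mm hole; 48 mm to +x and 8 mm above the origin of single_bow; y is the hole's axis.
- single_bow_lug (a point): Centre of the lug of the single-knuckle bow, an upright grip plate on the arm straight above the bow's origin: 12 mm thick in x, 32 mm wide in y, from 16 to 46 mm above the underside (this point at 31 mm).
- single_bow_plate (a point): Centre of the underside of this bow's round plate (52 mm diameter, 5 mm thick, below the arm, flat with the underside), 36 mm to -x of its origin. A small screw head stands above it, 20 mm over the underside.
- double_bow: The other bow, also brass, to be left alone: same arm, lug and plate (same origin and axes), but with two thin knuckles 27 mm apart at its +x end, which cannot go between the ears. Which of the two bows lies left and which right varies.
- white_pot: Loose white pot with lid, 48 mm across, 49 mm high; leave it. Origin at the centre of its underside.

How it is judged:
On the way:
1. the single-knuckle bow is lifted clear of the worktop in the gripper (height (world z) of single_bow above 0.04 m and contact force between single_bow and the fingers above 1 N and contact force between single_bow and lower_frame below 0.1 N), for 0.2 s.
At the end, for the whole second after the job is handed in: Middle knuckle's hole within 2 mm of the ears' hole axis fore-aft and in height, 4 mm along it, 0.1 rad of parallel; bow level within 0.12 rad, plate above the cast, still, gripped (over 1 N). Other bow and white pot within 30 mm of their starts (x of single_bow_bore in the frame of frame_bore between -0.002 and 0.002 m and z of single_bow_bore in the frame of frame_bore between -0.002 and 0.002 m and y of single_bow_bore in the frame of frame_bore between -0.004 and 0.004 m and angle between the y axis of single_bow_bore and the y axis of frame_bore, either way round below 0.1 rad and angle between single_bow's own z axis and vertical below 0.12 rad and x of single_bow_plate in the frame of frame_bore below -0.06 m and contact force between single_bow and the fingers above 1 N and linear speed of single_bow below 0.02 m/s and distance of each of double_bow, white_pot from where it was at the start of the episode below 0.03 m); the arm keeps its last pose, push and grip.
It fails at once if the other bow is picked up or pushed away (distance of double_bow from where it was at the start of the episode above 0.03 m).
It also fails if it takes over 35 s, if anything falls off the work surface, if the arm or the gripper's body presses on something with over 40 N, if the wrist force passes 120 N, or if a joint passes its speed limit or range.

## Working session

There is one attempt and no reset: what is moved stays moved. The work goes in short steps, Python scripts to look and compute and a shell command to move; the robot and the scene stay as the last step left them, time stands still between calls to the robot, and variables do not carry over. Pictures are saved under pics/ and viewed, and the job is handed in when it is done.

```bash
mkdir -p pics; ls; cat > h.py <<'E'
import numpy as np, cv2
from cell import *
from scipy.spatial.transform import Rotation as R
def proj(c,p):
    K=np.array([[c['fx'],0,c['cx']],[0,c['fy'],c['cy']],[0,0,1.]])
    return cv2.projectPoints(np.array(p,float).reshape(-1,1,3),np.array(c['rvec'],float),np.array(c['tvec'],float),K,None)[0].reshape(-1,2)
def save(c,n,pts=None):
    im=cv2.cvtColor(c['color'],cv2.COLOR_RGB2BGR).copy()
    cv2.imwrite(f'pics/{n}.png',im)
E
python3 - <<'E'
from h import *
s=sense(); print(s['clock'],s['eef_pos'],s['eef_rot'],s['gripper_width'],tips_ahead if not callable(tips_ahead) else tips_ahead())
for n in ['top','side']:
    c=camera(n); save(c,n+'0')
    for l in ['lower_frame','frame_bore','frame_seat','single_bow','single_bow_bore','single_bow_lug','single_bow_plate','double_bow','white_pot']:
        print(n,l,[(np.round(d['point'],4).tolist(),round(d['conf'],2)) for d in mark_of(l,c)[:2]])
    print(sense()['clock'])
E
```

```text
pics
0.0 [ 0.1433115  -0.50446097  0.30304765] [-3.10956583e+00 -4.33104215e-01  4.27381934e-04] 1.0010868477011579 0.0726
top lower_frame [([0.586, -0.0462, 0.0024], 0.79)]
top frame_bore [([0.6387, -0.0524, 0.061], 0.86)]
top frame_seat [([0.6413, -0.0488, 0.052], 0.81)]
top single_bow [([0.469, -0.2669, 0.0022], 0.78)]
top single_bow_bore [([0.5169, -0.264, 0.0099], 0.68), ([0.4367, -0.2677, 0.0038], 0.39)]
top single_bow_lug [([0.4709, -0.2677, 0.037], 0.92)]
top single_bow_plate [([0.4346, -0.2691, 0.0009], 0.79)]
top double_bow [([0.4444, 0.3162, -0.0037], 0.59)]
top white_pot [([0.6709, -0.2189, -0.0028], 0.57), ([0.4702, -0.2672, 0.0318], 0.56)]
0.5
side lower_frame [([0.5841, -0.0498, -0.0079], 0.57)]
side frame_bore [([0.6429, -0.0489, 0.0571], 0.79)]
side frame_seat [([0.6416, -0.0497, 0.051], 0.86)]
side single_bow [([0.4678, -0.2653, -0.0013], 0.49)]
side single_bow_bore [([0.521, -0.2683, 0.005], 0.53)]
side single_bow_lug [([0.4705, -0.2661, 0.0299], 0.67), ([0.5846, -0.0459, -0.0064], 0.58)]
side single_bow_plate [([0.672, -0.2142, 0.003], 0.63), ([0.4326, -0.2673, -0.0024], 0.61)]
side double_bow [([0.4447, 0.3129, 0.0033], 0.74)]
side white_pot [([0.6677, -0.2143, 0.0007], 0.79)]
1.0
```

View pics/top0.png

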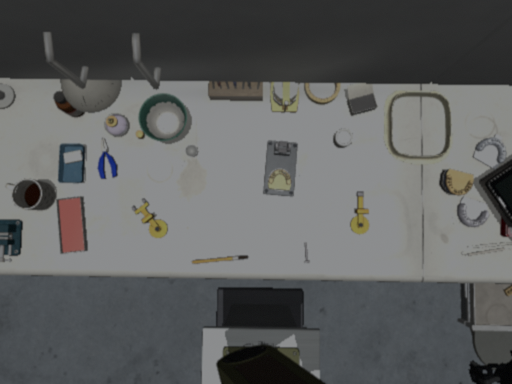

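View pics/side0.png

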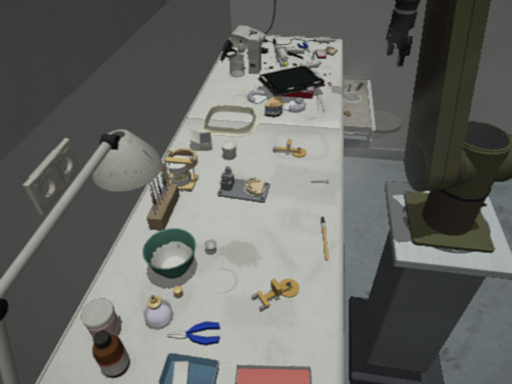

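```bash
python3 - <<'E'
from h import *
s=sense(); print(R.from_rotvec(s['eef_rot']).as_matrix().round(3)); print(s['joints'])
c=camera('top')
im=cv2.cvtColor(c['color'],cv2.COLOR_RGB2BGR)
a=cv2.resize(im[130:205,250:310],None,fx=8,fy=8,interpolation=cv2.INTER_CUBIC)[:600]
b=cv2.resize(im[182:242,335:385],None,fx=8,fy=8,interpolation=cv2.INTER_CUBIC)
o=np.zeros((600,800,3),np.uint8); 
a=cv2.resize(a,(390,488)); b=cv2.resize(b,(400,480))
o[:488,:390]=a;o[:480,400:]=b
cv2.imwrite('pics/z1.png',o)
print(c['fx'],c['tvec'],c['rvec'])
E
python3 -c "import cell,inspect;print([n for n in dir(cell) if n[0]!='_'], cell.tips_ahead)"
```

```text
[[ 0.962  0.273  0.   ]
 [ 0.273 -0.962 -0.   ]
 [-0.     0.    -1.   ]]
[-1.29398410e+00  2.59960840e-01 -1.38066340e-01  1.17269837e+00
 -1.48064771e-06  1.57081831e+00]
478.0011336652744 [0.01637622 0.53569606 1.28153429] [ 2.19251984 -2.15510338  0.08507955]
['PlanningError', 'camera', 'job_done', 'mark_of', 'recognise', 'sense', 'tips_ahead'] 0.0726
```

View pics/z1.png

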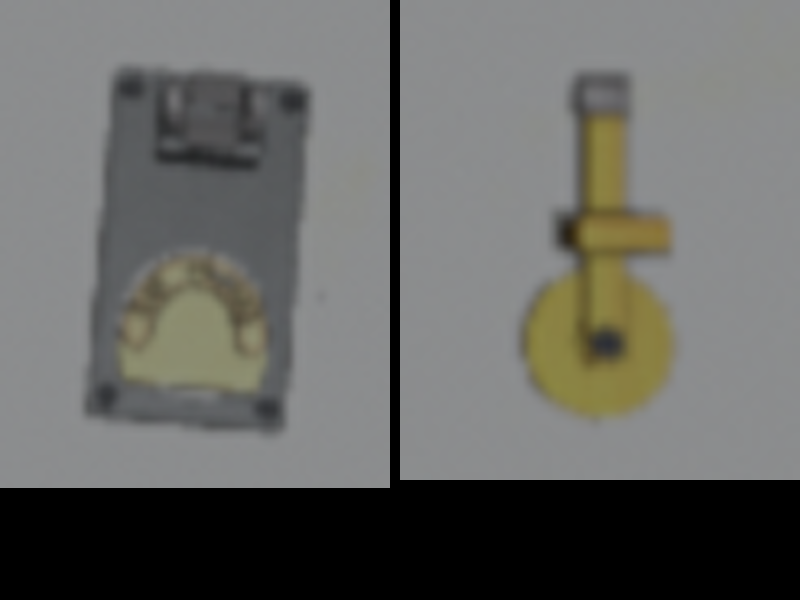

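```bash
python3 -m inch '[{"x":47,"y":-17,"z":6,"roll":-0.17},{"x":95,"y":-35,"z":12,"roll":-0.34},{"x":142,"y":-52,"z":18,"roll":-0.51},{"x":190,"y":-70,"z":25,"roll":-0.68},{"x":237,"y":-87,"z":31,"roll":-0.85},{"x":285,"y":-105,"z":38,"roll":-1.02},{"x":332,"y":-122,"z":44,"roll":-1.19},{"x":380,"y":-140,"z":50,"roll":-1.294}]' -0.06
python3 - <<'E'
from h import *
import cell
s=sense(); print(s['clock'],s['eef_pos'],s['gripper_width'],s['joints'],cell.tips_ahead); print(R.from_rotvec(s['eef_rot']).as_matrix().round(3))
c=camera('wrist'); save(c,'w1')
for l in ['single_bow','single_bow_bore','single_bow_lug','single_bow_plate']:
    print(l,[(np.round(d['point'],4).tolist(),round(d['conf'],2)) for d in mark_of(l,c)[:2]])
E
```

```text
clock: 2.05
eef_pos: [0.4721, -0.2655, 0.2538]
eef_rot: [2.217, 2.225, -0.0]
force: [0.1, -0.5, 0.2]
gripper_width: 0.471
2.05 [ 0.47206943 -0.26546393  0.25383683] 0.4712675219937199 [-5.12180386e-01  3.13562431e-01 -1.95674555e-01  1.06099460e+00
 -1.92728502e-04  1.05485084e+00] 0.0726
[[-0.004  1.     0.   ]
 [ 1.     0.004 -0.   ]
 [-0.     0.    -1.   ]]
single_bow [([0.4713, -0.2656, -0.0015], 0.83)]
single_bow_bore [([0.5219, -0.2648, 0.0106], 0.59)]
single_bow_lug [([0.4711, -0.2703, 0.0327], 0.63)]
single_bow_plate [([0.4308, -0.2658, -0.0035], 0.93), ([0.4712, -0.2684, 0.0327], 0.49)]
```

View pics/w1.png

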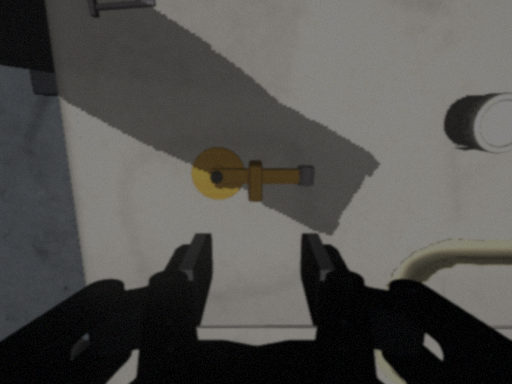

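```bash
python3 - <<'E'
from h import *
from scipy.optimize import least_squares
c=camera('wrist')
def mod(p,P):
    x,y,t=p; P=np.array(P,float); q=P.copy()
    q[:,0]=x+np.cos(t)*P[:,0]-np.sin(t)*P[:,1]; q[:,1]=y+np.sin(t)*P[:,0]+np.cos(t)*P[:,1]; return q
im=cv2.cvtColor(c['color'],cv2.COLOR_RGB2BGR)
pts=[[-.036,0,.020],[.048,0,.016],[-.006,.016,.046],[-.006,-.016,.046],[.006,.016,.046],[.006,-.016,.046],[.056,.009,.008],[.056,-.009,.008],[.048,.009,.016],[.048,-.009,.016]]
p0=[.4705,-.267,0]
print(proj(c,mod(p0,pts)).round(1))
circ=[[-.036+.026*np.cos(a),.026*np.sin(a),.005] for a in np.linspace(0,6.28,24)]
x0,y0,w,h=185,140,140,70
o=cv2.resize(im[y0:y0+h,x0:x0+w],None,fx=5.6,fy=5.6,interpolation=cv2.INTER_CUBIC)
cv2.imwrite('pics/z2a.png',o)
for q in proj(c,mod(p0,pts)): cv2.circle(o,tuple(int(v) for v in ((q-[x0,y0]+.5)*5.6)),2,(0,0,255),-1)
for q in proj(c,mod(p0,circ)): cv2.circle(o,tuple(int(v) for v in ((q-[x0,y0]+.5)*5.6)),2,(255,0,0),-1)
cv2.imwrite('pics/z2.png',o)
E
```

```text
[[216.2 175.9]
 [306.8 175.1]
 [248.  163.7]
 [248.3 200.5]
 [262.4 163.7]
 [262.3 200.5]
 [314.4 164. ]
 [313.6 182.5]
 [307.2 165.5]
 [306.5 184.5]]
```

View pics/z2.png

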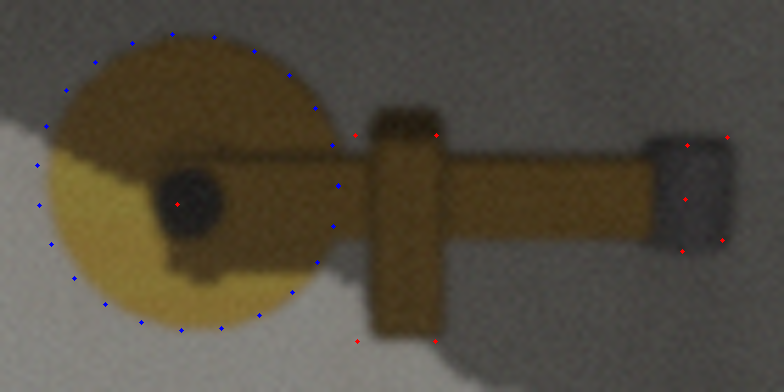

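```bash
python3 -m inch '[{"x":-1,"z":45},{"x":-1,"z":90},{"x":-1,"z":130},{"x":-1,"z":150},{"x":-1,"z":159},{"x":-1,"z":159}]'
python3 - <<'E'
from h import *
c=camera('wrist'); save(c,'w2')
print(sense()['force'])
E
```

```text
[ 0.06630725 -0.65728386  0.19046321]$[0]: bad value
```

View pics/w2.png

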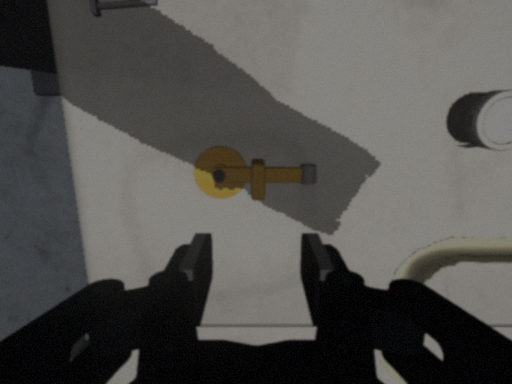

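```bash
python3 -m inch '[{"x":-1,"y":0,"z":45,"roll":0},{"x":-1,"y":0,"z":90,"roll":0},{"x":-1,"y":0,"z":130,"roll":0},{"x":-1,"y":0,"z":150,"roll":0},{"x":-1,"y":0,"z":159,"roll":0},{"x":-1,"y":0,"z":159,"roll":0}]'
python3 - <<'E'
from h import *
c=camera('wrist'); save(c,'w3')
print(sense()['force'],sense()['eef_pos'])
E
```

```text
clock: 3.15
eef_pos: [0.4702, -0.2681, 0.095]
eef_rot: [-2.223, -2.22, 0.0]
force: [-0.3, -0.3, 0.2]
gripper_width: 0.471
[ 0.03715523 -0.5166798  -0.27651077] [ 0.47084832 -0.26821921  0.09564372]
```

View pics/w3.png

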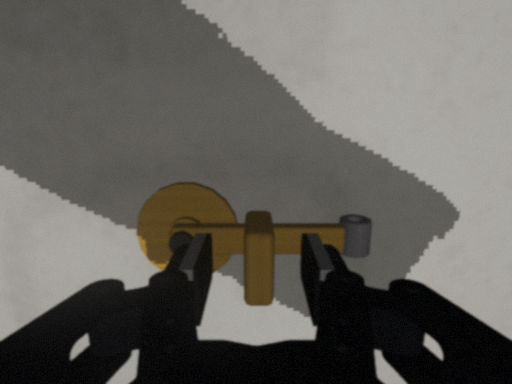

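```bash
python3 -m inch '[{"x":-1,"y":0,"z":0,"roll":0},{"x":0,"y":0,"z":0,"roll":0},{"x":0,"y":0,"z":0,"roll":0},{"x":0,"y":0,"z":0,"roll":0},{"x":0,"y":0,"z":0,"roll":0}]' -1
python3 - <<'E'
from h import *
c=camera('wrist'); save(c,'w4')
print(sense()['force'],sense()['eef_pos'],sense()['gripper_width'])
E
```

```text
clock: 3.82
eef_pos: [0.4716, -0.2684, 0.0962]
eef_rot: [2.219, 2.219, -0.001]
force: [-0.4, -2.2, 5.3]
gripper_width: 0.127
[ 0.14504542 -1.47747131  6.27367022] [ 0.47167952 -0.26841444  0.0962205 ] 0.12510073207024197
```

View pics/w4.png

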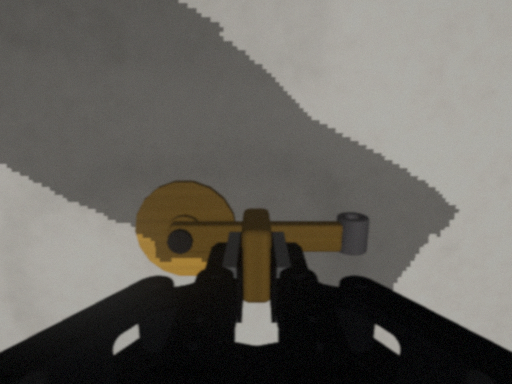

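```bash
python3 -m inch '[{"x":0,"y":0,"z":-20,"roll":0},{"x":0,"y":0,"z":-50,"roll":0},{"x":0,"y":0,"z":-85,"roll":0},{"x":0,"y":0,"z":-105,"roll":0},{"x":0,"y":0,"z":-105,"roll":0}]'
python3 - <<'E'
from h import *
c=camera('wrist'); save(c,'w5')
s=sense();print(s['force'],s['eef_pos'],s['gripper_width'],s['ft_torque'])
for l in ['single_bow','single_bow_bore','single_bow_lug','single_bow_plate']:
    print(l,[(np.round(d['point'],4).tolist(),round(d['conf'],2)) for d in mark_of(l,c)[:2]])
c=camera('side'); im=cv2.cvtColor(c['color'],cv2.COLOR_RGB2BGR)
q=proj(c,[[.47,-.266,.12]])[0].astype(int);print(q)
cv2.imwrite('pics/s5.png',cv2.resize(im[max(q[1]-50,0):q[1]+50,q[0]-60:q[0]+60],None,fx=5,fy=5,interpolation=cv2.INTER_CUBIC))
E
```

```text
clock: 4.5
eef_pos: [0.4715, -0.2677, 0.2012]
eef_rot: [2.219, 2.22, 0.002]
force: [0.4, 0.3, -2.6]
gripper_width: 0.128
[-0.38569745 -0.0045933  -3.50972577] [ 0.47080861 -0.26729562  0.19984366] 0.12400338443636934 [ 0.00977145  0.01589201 -0.03088836]
single_bow [([0.4734, -0.2653, 0.1052], 0.57)]
single_bow_bore [([0.5199, -0.267, 0.114], 0.61)]
single_bow_lug [([0.4717, -0.2721, 0.1373], 0.8)]
single_bow_plate [([0.4334, -0.2641, 0.1012], 0.63)]
[289 122]
```

View pics/w5.png

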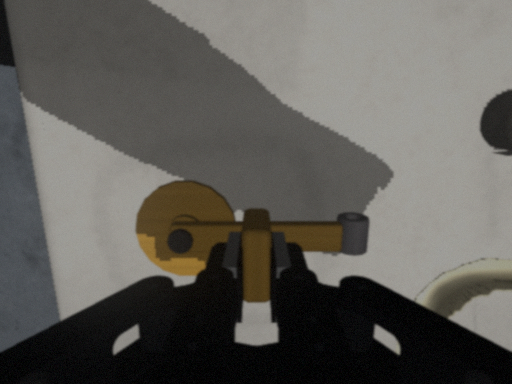

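View pics/s5.png

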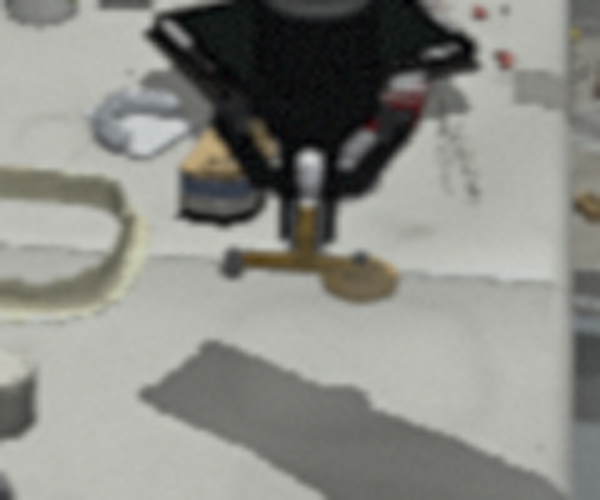

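```bash
python3 -m inch '[{"x":25,"y":14,"z":0,"roll":0.01},{"x":65,"y":36,"z":0,"roll":0.03},{"x":110,"y":61,"z":0,"roll":0.05},{"x":155,"y":86,"z":0,"roll":0.07},{"x":195,"y":108,"z":0,"roll":0.07},{"x":212,"y":118,"z":0,"roll":0.07},{"x":219,"y":121,"z":0,"roll":0.07},{"x":219,"y":121,"z":0,"roll":0.07}]'
python3 - <<'E'
from h import *
c=camera('wrist'); save(c,'w6')
for l in ['single_bow','single_bow_bore','frame_bore','frame_seat']:
    print(l,[(np.round(d['point'],4).tolist(),round(d['conf'],2)) for d in mark_of(l,c)[:2]])
c=camera('side'); save(c,'s6'); im=cv2.cvtColor(c['color'],cv2.COLOR_RGB2BGR)
for l in ['single_bow','single_bow_bore','frame_bore','frame_seat']:
    print(l,[(np.round(d['point'],4).tolist(),round(d['conf'],2)) for d in mark_of(l,c)[:2]])
q=proj(c,[[.59,-.05,.09]])[0].astype(int);print(q)
cv2.imwrite('pics/s6z.png',cv2.resize(im[max(q[1]-50,0):q[1]+50,q[0]-60:q[0]+60],None,fx=5,fy=5,interpolation=cv2.INTER_CUBIC))
c=camera('top'); im=cv2.cvtColor(c['color'],cv2.COLOR_RGB2BGR)
q=proj(c,[[.59,-.05,.09]])[0].astype(int);print(q)
cv2.imwrite('pics/t6z.png',cv2.resize(im[max(q[1]-50,0):q[1]+50,q[0]-60:q[0]+60],None,fx=5,fy=5,interpolation=cv2.INTER_CUBIC))
E
```

```text
clock: 5.8
eef_pos: [0.5912, -0.049, 0.1995]
eef_rot: [-2.298, -2.142, 0.002]
force: [-0.3, -0.2, -1.9]
gripper_width: 0.125
single_bow [([0.5904, -0.0486, 0.1047], 0.75)]
single_bow_bore [([0.6395, -0.0519, 0.1113], 0.66)]
frame_bore [([0.6375, -0.0452, 0.0639], 0.97)]
frame_seat [([0.6465, -0.0541, 0.0489], 0.75)]
single_bow [([0.5904, -0.0441, 0.1027], 0.83)]
single_bow_bore [([0.6407, -0.0488, 0.1092], 0.87)]
frame_bore [([0.6433, -0.0499, 0.0572], 0.84)]
frame_seat [([0.6403, -0.0515, 0.0506], 0.7)]
[241 166]
[283 163]
```

View pics/w6.png

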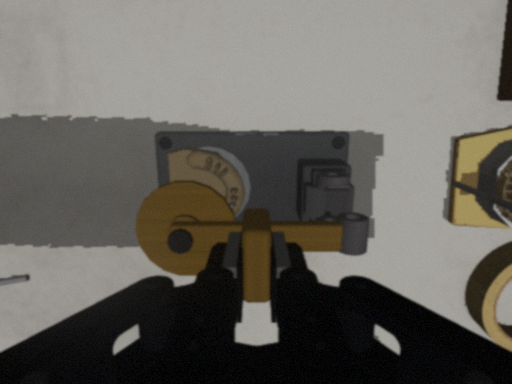

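View pics/s6z.png

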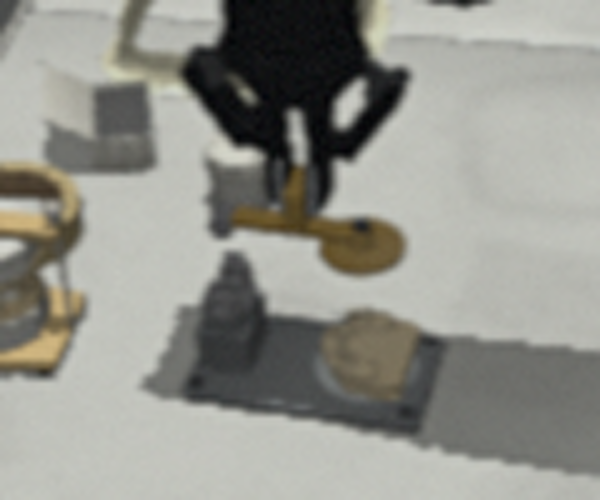

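View pics/t6z.png

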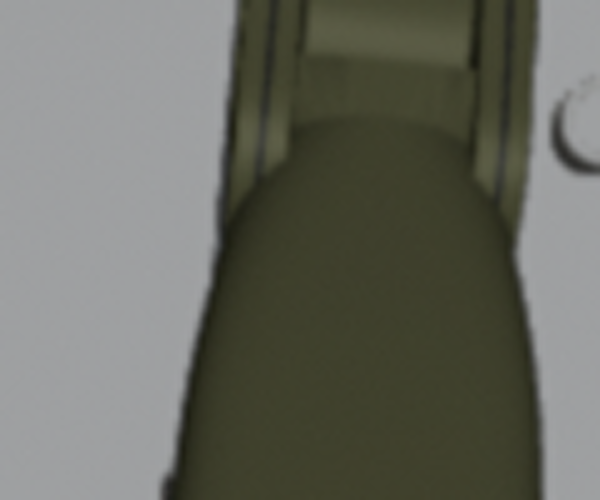

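```bash
cat >> h.py <<'E'
def ray(c,uv,z):
    Rm=cv2.Rodrigues(np.array(c['rvec'],float))[0]; o=-Rm.T@np.array(c['tvec'],float)
    d=Rm.T@np.array([(uv[0]-c['cx'])/c['fx'],(uv[1]-c['cy'])/c['fy'],1.]); return o+d*(z-o[2])/d[2]
def xf(o,t,P):
    P=np.array(P,float); return np.array(o)+P@R.from_euler('z',t).as_matrix().T
E
python3 - <<'E'
from h import *
c=camera('wrist'); s=sense(); print(s['eef_pos'],s['clock'])
a=ray(c,(156,132),.01);b=ray(c,(349,131),.01);print(a,b,np.arctan2(*(b-a)[[1,0]]),np.linalg.norm(b-a))
t=np.arctan2(*(b-a)[[1,0]]); m=(a+b)/2
print('frame o',xf(m,t,[[0,-.042,0]]),'bore',xf(m,t,[[.052,-.042,0]]))
im=cv2.cvtColor(c['color'],cv2.COLOR_RGB2BGR)
F=xf([.588,-.0465,0],-.066,[[75,42,10],[-75,42,10],[75,-42,10],[52,11,71],[52,22,71],[52,11,60]]) if 0 else None
f=xf([0,0,0],0,[[0,0,0]])
fo=xf(m,t,[[0,-.042,0]])[0]*[1,1,0]
F=xf(fo,t,np.array([[75,42,10],[-75,42,10],[52,11,71],[52,-11,71],[52,11,78],[63,11,60],[41,11,60]])/1000.)
bo=[s['eef_pos'][0],s['eef_pos'][1]+.0015,s['eef_pos'][2]-.0962]
B=xf(bo,-.07,np.array([[-36,0,20],[48,9,16],[48,-9,16],[56,9,8],[40,9,8],[56,-9,8],[-6,16,46],[6,16,46],[6,-16,46],[-6,-16,46]])/1000.)
S=5;x0,y0=140,110
o=cv2.resize(im[y0:y0+120,x0:x0+160*0+240],None,fx=3.3,fy=3.3,interpolation=cv2.INTER_CUBIC);S=3.3
o=cv2.resize(im[y0:y0+200,x0:x0+240],None,fx=3,fy=3,interpolation=cv2.INTER_CUBIC);S=3
for P,col in ((F,(0,0,255)),(B,(255,255,0))):
    for q in proj(c,P): cv2.circle(o,tuple(int(v) for v in ((q-[x0,y0]+.5)*S)),2,col,-1)
cv2.imwrite('pics/z6.png',np.clip(o*1.6,0,255).astype(np.uint8))
E
```

```text
[ 0.59173664 -0.04861743  0.19996137] 6.4
[ 5.19667289e-01 -5.10288691e-04  1.00000000e-02] [ 0.66634969 -0.01009221  0.01      ] -0.06523157760946453 0.14699503073984235
frame o [[ 0.5902707  -0.04721192  0.01      ]] bore [[ 0.64216011 -0.05060156  0.01      ]]
```

View pics/z6.png

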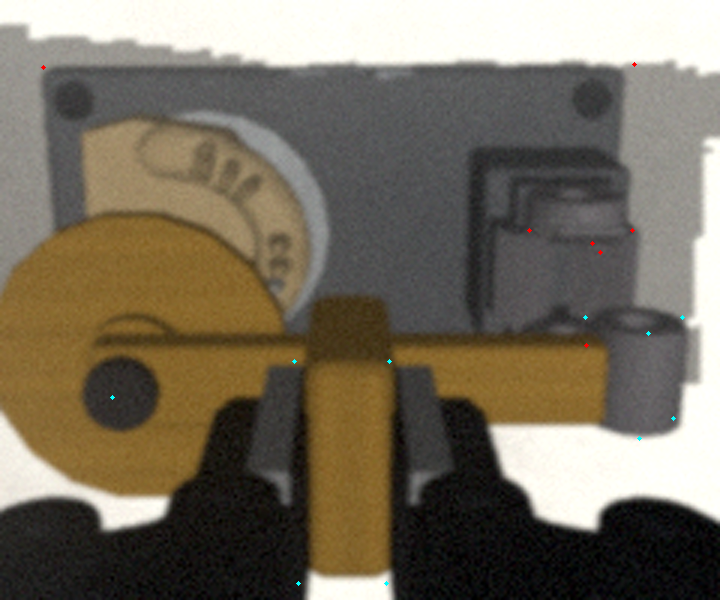

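```bash
python3 -m inch '[{"x":-1,"y":1,"z":8,"roll":0},{"x":-1,"y":1,"z":16,"roll":0},{"x":-1,"y":1,"z":22,"roll":0},{"x":-1,"y":1,"z":22,"roll":0}]'
python3 - <<'E'
from h import *
c=camera('wrist'); save(c,'w7'); s=sense(); print(s['force'])
im=cv2.cvtColor(c['color'],cv2.COLOR_RGB2BGR)
cv2.imwrite('pics/w7z.png',np.clip(cv2.resize(im[130:270,240:400],None,fx=4,fy=4,interpolation=cv2.INTER_CUBIC)*1.6,0,255).astype(np.uint8))
c=camera('side'); im=cv2.cvtColor(c['color'],cv2.COLOR_RGB2BGR)
cv2.imwrite('pics/s7z.png',cv2.resize(im[130:210,190:300],None,fx=6,fy=6,interpolation=cv2.INTER_CUBIC))
E
```

```text
clock: 6.9
eef_pos: [0.5921, -0.0495, 0.1769]
eef_rot: [-2.297, -2.141, 0.002]
force: [-0.1, -0.3, -1.5]
gripper_width: 0.126
[ 0.3771347   0.12016834 -2.27001234]
```

View pics/w7z.png

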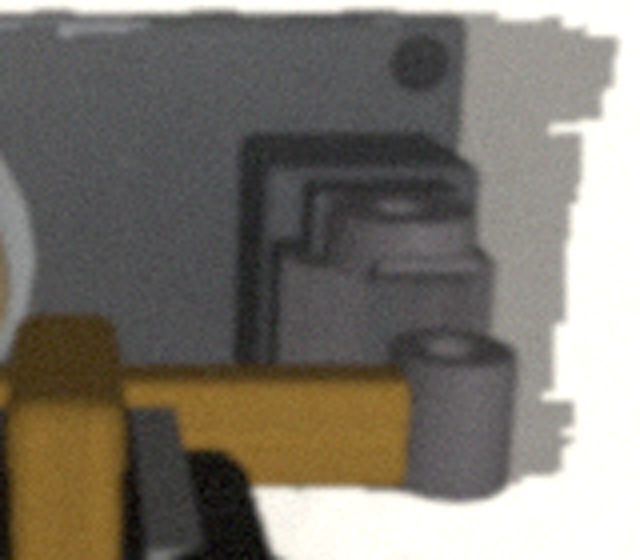

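View pics/s7z.png

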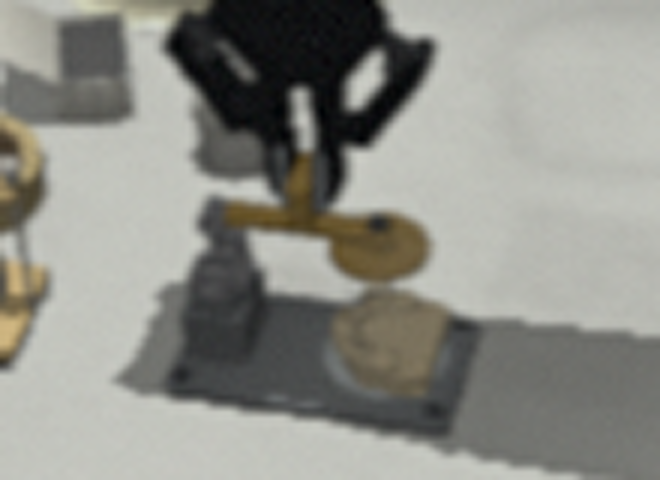

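```bash
python3 - <<'E'
from h import *
c=camera('wrist'); s=sense();print(s['eef_pos'])
cr=lambda P:((proj(c,P)-[240,130]+.5)*4).round(0).tolist()
fo=[.5893,-.0478,0];t=-.065
for n,p in dict(corner=[75,42,10],ear11=[52,11,60],ear16=[52,16,60],ear20=[52,20,60],earL16=[41,16,60],earR16=[63,16,60],lipt=[52,14,78]).items(): print(n,cr(xf(fo,t,[np.array(p)/1000.])))
bo=[s['eef_pos'][0]+.0007,s['eef_pos'][1]+.002,s['eef_pos'][2]-.0962]
for n,p in dict(far=[48,9,8],farL=[40,9,8],farR=[56,9,8],near=[48,-9,16],R=[56,-9,8],lug=[0,16,46],lug2=[0,-16,46],).items(): print(n,cr(xf(bo,-.066,[np.array(p)/1000.])))
E
```

```text
[ 0.59281358 -0.04954148  0.17802443]
corner [[470.0, 16.0]]
ear11 [[395.0, 264.0]]
ear16 [[397.0, 230.0]]
ear20 [[399.0, 203.0]]
earL16 [[321.0, 230.0]]
earR16 [[474.0, 230.0]]
lipt [[429.0, 278.0]]
far [[453.0, 339.0]]
farL [[388.0, 340.0]]
farR [[518.0, 339.0]]
near [[461.0, 501.0]]
R [[506.0, 474.0]]
lug [[64.0, 399.0]]
lug2 [[65.0, 696.0]]
```

```bash
python3 -m inch '[{"x":0,"y":0,"z":4,"roll":0},{"x":0,"y":0,"z":8,"roll":0},{"x":0,"y":0,"z":11,"roll":0},{"x":0,"y":0,"z":14,"roll":0},{"x":0,"y":0,"z":14,"roll":0}]'
```

```text
clock: 7.68
eef_pos: [0.5924, -0.0495, 0.1635]
eef_rot: [-2.297, -2.142, 0.001]
force: [-0.2, -0.4, -2.3]
gripper_width: 0.125
```

```bash
python3 -m inch '[{"x":0,"y":0,"z":3,"roll":0},{"x":0,"y":0,"z":6,"roll":0},{"x":0,"y":0,"z":9,"roll":0},{"x":0,"y":0,"z":11,"roll":0},{"x":0,"y":0,"z":11,"roll":0}]'
python3 - <<'E'
from h import *
c=camera('wrist'); save(c,'w8'); s=sense(); print(s['force'],s['ft_torque'],s['eef_pos'])
im=cv2.cvtColor(c['color'],cv2.COLOR_RGB2BGR)
cv2.imwrite('pics/w8z.png',np.clip(cv2.resize(im[130:270,240:400],None,fx=4,fy=4,interpolation=cv2.INTER_CUBIC)*1.6,0,255).astype(np.uint8))
E
```

```text
clock: 8.3
eef_pos: [0.5925, -0.0496, 0.1527]
eef_rot: [-2.298, -2.142, 0.001]
force: [-1.5, 0.3, -1.0]
gripper_width: 0.122
[-0.18809284 -0.14477954 -1.3878553 ] [-0.00036289 -0.04744714 -0.01414726] [ 0.5926229  -0.04955009  0.15279622]
```

View pics/w8z.png

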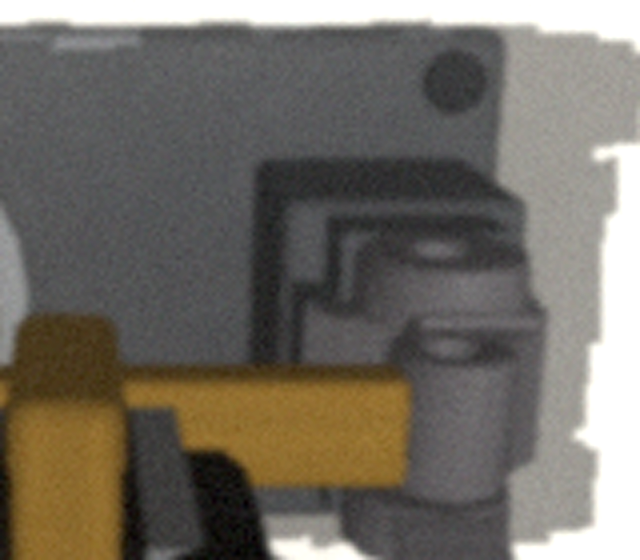

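```bash
python3 -m inch '[{"x":0,"y":0,"z":1,"roll":0},{"x":0,"y":0,"z":2,"roll":0},{"x":0,"y":0,"z":3,"roll":0},{"x":0,"y":0,"z":3,"roll":0}]'
```

```text
clock: 8.85
eef_pos: [0.5926, -0.0496, 0.1498]
eef_rot: [-2.298, -2.142, 0.0]
force: [0.1, 0.3, -2.1]
gripper_width: 0.129
```

```bash
python3 -m inch '[{"x":0,"y":0,"z":0.7,"roll":0},{"x":0,"y":0,"z":1.5,"roll":0},{"x":0,"y":0,"z":1.5,"roll":0}]'
python3 -c "
from cell import sense
s=sense();print(s['force'],s['ft_torque'],s['eef_pos'])"
```

```text
clock: 9.22
eef_pos: [0.5926, -0.0496, 0.1489]
eef_rot: [2.298, 2.142, 0.0]
force: [-2.5, -0.3, 2.5]
gripper_width: 0.125
[-2.47704576 -0.30323043  2.45084071] [-0.03974148  0.26911445 -0.04478218] [ 0.59262395 -0.04958252  0.1489098 ]
```

```bash
python3 -m inch '[{"x":0,"y":-0.4,"z":0,"roll":0},{"x":0,"y":-0.7,"z":0,"roll":0},{"x":0,"y":-0.7,"z":0,"roll":0},{"x":0,"y":-0.7,"z":0.5,"roll":0},{"x":0,"y":-0.7,"z":0.5,"roll":0}]'
python3 -c "
from cell import sense
s=sense();print(s['force'],s['ft_torque'],s['eef_pos'])"
```

```text
clock: 9.85
eef_pos: [0.5919, -0.0495, 0.1481]
eef_rot: [2.298, 2.142, 0.0]
force: [-2.8, -0.2, 5.0]
gripper_width: 0.125
[-2.83505757 -0.2197488   4.96385497] [ 0.02718745  0.19790658 -0.00070422] [ 0.59191185 -0.04949087  0.14813734]
```

```bash
python3 -m inch '[{"x":0,"y":-0.4,"z":0,"roll":0},{"x":0,"y":-0.8,"z":0,"roll":0},{"x":0,"y":-0.8,"z":0,"roll":0},{"x":0,"y":-0.8,"z":0,"roll":0}]'
python3 -m inch '[{"x":0,"y":0,"z":0.3,"roll":0},{"x":0,"y":0,"z":0.6,"roll":0},{"x":0,"y":0,"z":0.6,"roll":0}]'
python3 -c "
from cell import sense
s=sense();print(s['force'],s['ft_torque'],s['eef_pos'])"
```

```text
clock: 10.35
eef_pos: [0.5916, -0.0495, 0.1479]
eef_rot: [2.297, 2.142, 0.001]
force: [0.4, 0.1, 2.3]
gripper_width: 0.129
clock: 10.72
eef_pos: [0.5915, -0.0495, 0.1478]
eef_rot: [2.297, 2.142, 0.001]
force: [-0.1, 0.2, 4.4]
gripper_width: 0.124
[-0.10731104  0.18150245  4.37213026] [ 0.00669751 -0.21808127  0.0292395 ] [ 0.59151089 -0.04947258  0.14776437]
```

```bash
python3 - <<'E'
from h import *
c=camera('wrist'); s=sense(); print(s['force'],s['eef_pos'],R.from_rotvec(s['eef_rot']).as_matrix().round(3).tolist())
im=cv2.cvtColor(c['color'],cv2.COLOR_RGB2BGR)
cv2.imwrite('pics/w9z.png',np.clip(cv2.resize(im[130:270,240:400],None,fx=4,fy=4,interpolation=cv2.INTER_CUBIC)*1.6,0,255).astype(np.uint8))
save(c,'w9')
fo=[.5893,-.0478,0]
cr=lambda P:((proj(c,P)-[240,130]+.5)*4).round(0).tolist()
print(cr(xf(fo,-.065,np.array([[.052,.02,.06],[.052,.009,.06],[.044,.009,.06],[.06,.009,.06],[.041,.02,.06],[.063,.02,.06]]))))
for l in ['single_bow','single_bow_bore','single_bow_plate','frame_bore']:
    print(l,[(np.round(d['point'],4).tolist(),round(d['conf'],2)) for d in mark_of(l,c)[:2]])
c=camera('side'); im=cv2.cvtColor(c['color'],cv2.COLOR_RGB2BGR)
cv2.imwrite('pics/s9z.png',cv2.resize(im[130:210,190:300],None,fx=6,fy=6,interpolation=cv2.INTER_CUBIC))
for l in ['single_bow','single_bow_bore','single_bow_plate','frame_bore']:
    print(l,[(np.round(d['point'],4).tolist(),round(d['conf'],2)) for d in mark_of(l,c)[:2]])
E
```

```text
[-0.50329745  0.26975687  4.82306845] [ 0.59152716 -0.04943354  0.14780657] [[0.07, 0.998, 0.001], [0.998, -0.07, -0.0], [0.0, 0.001, -1.0]]
[[466.0, 257.0], [460.0, 343.0], [395.0, 343.0], [524.0, 343.0], [376.0, 258.0], [557.0, 257.0]]
single_bow [([0.5883, -0.0445, 0.0508], 0.61)]
single_bow_bore [([0.6383, -0.0512, 0.0618], 0.95), ([0.5886, -0.0509, -0.0049], 0.31)]
single_bow_plate [([0.5533, -0.0448, 0.0465], 0.68)]
frame_bore [([0.6408, -0.0524, 0.0508], 0.65)]
single_bow [([0.5903, -0.0459, 0.0509], 0.56)]
single_bow_bore [([0.6409, -0.0501, 0.0576], 0.62)]
single_bow_plate [([0.5512, -0.0459, 0.0521], 0.87)]
frame_bore [([0.6411, -0.0501, 0.0575], 0.61)]
```

View pics/w9z.png

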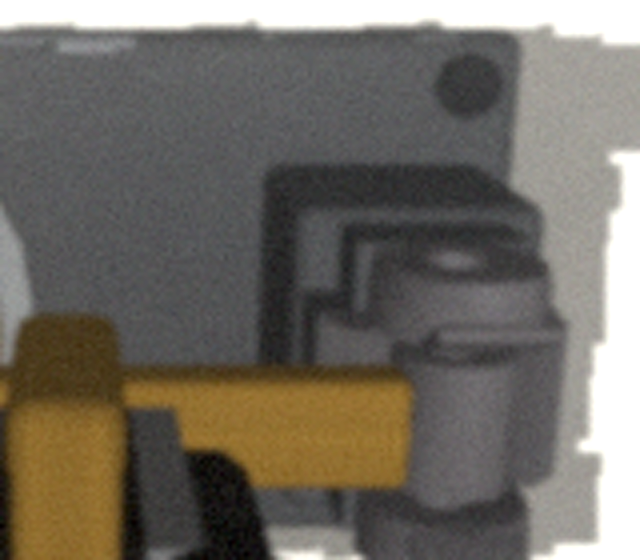

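View pics/s9z.png

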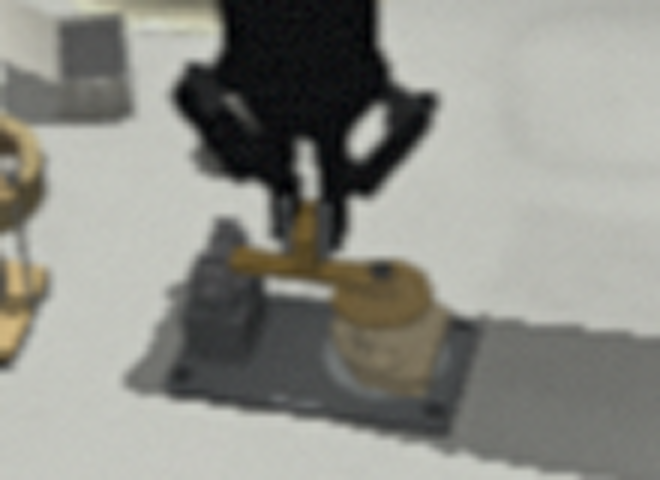

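View pics/w9.png

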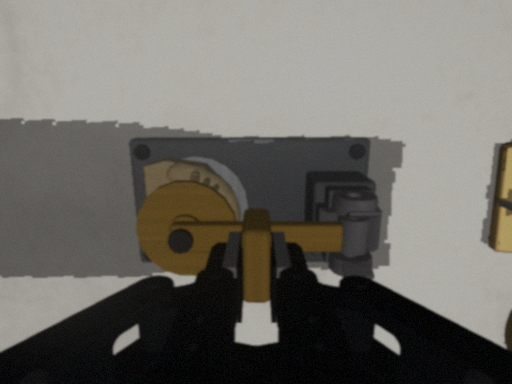

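```bash
python3 -m inch '[{"x":0,"y":0.4,"z":0,"roll":0},{"x":0,"y":0.4,"z":0,"roll":0},{"x":0,"y":0.4,"z":0,"roll":0}]'
python3 -m inch '[{"x":0,"y":0,"z":0.4,"roll":0},{"x":0,"y":0,"z":0.4,"roll":0},{"x":0,"y":0,"z":0.4,"roll":0}]'
python3 - <<'E'
from h import *
for i in range(3):
    c=camera('wrist'); s=sense(); print(s['force'],s['ft_torque'][1],s['eef_pos'])
E
```

```text
clock: 11.6
eef_pos: [0.5916, -0.0495, 0.1478]
eef_rot: [2.298, 2.142, 0.0]
force: [-2.0, -0.7, 5.8]
gripper_width: 0.125
clock: 11.98
eef_pos: [0.5915, -0.0495, 0.1477]
eef_rot: [2.298, 2.142, 0.0]
force: [-3.3, 0.3, 7.2]
gripper_width: 0.13
[-2.76243526 -0.1247139   7.15689084] 0.009710297932368932 [ 0.59152341 -0.04949485  0.14768258]
[-1.18260232 -0.105919    7.66845977] -0.008701474082013098 [ 0.59151431 -0.04947413  0.14768361]
[-3.00880132e+00  1.76264176e-03  8.13619272e+00] -0.024383637037965273 [ 0.59152871 -0.04948598  0.14769741]
```

```bash
python3 -m inch '[{"x":0,"y":-0.3,"z":0,"roll":0},{"x":0,"y":-0.3,"z":0,"roll":0},{"x":0,"y":-0.3,"z":0,"roll":0}]'
python3 - <<'E'
from h import *
s=sense(); print(s['force'],s['eef_pos'],s['gripper_width'],abs(s['qd']).max())
print(job_done())
E
```

```text
clock: 12.5
eef_pos: [0.5915, -0.0495, 0.1477]
eef_rot: [2.297, 2.142, 0.001]
force: [-1.8, -0.3, 6.3]
gripper_width: 0.128
[-1.76902515 -0.32346952  6.34427517] [ 0.59146282 -0.04946971  0.1476742 ] 0.12779119023713356 0.002374702362706302
the job is handed in; nothing more can be done
None
```

I picked up the single-knuckle bow by its lug, turned it to the frame's yaw of about -0.065 rad and lowered the knuckle into the V seat. I handed the job in at 12.5 s with the bow still gripped; no verdict is reported.

**Last checks:**
- **Seating:** Pushing 0.4 mm fore-aft and 0.4 mm down moved the tool only about 0.1 mm each way, so the knuckle sits on both V faces. It presses with about 8 N on the seat.
- **Height:** From the tool height, the bow's underside is at about 51.5 mm, against 52 mm nominal.
- **Level and yaw:** The tool was vertical to within about 0.001 rad, and the bow looked level in the side picture. Tool yaw was within about 0.005 rad of the frame's.
- **Still and gripped:** The fingers were on the lug at an opening of 0.128, and the joints were nearly still (under 0.003 rad/s).

**What disagreed:**
- **Fore-aft position:** My wrist-picture estimate put the knuckle about 0.9 mm to -x of the hinge axis. The network gave 2.5 mm the same way in the wrist picture, but only 0.2 mm in the side picture. These errors are within the cameras' accuracy, so I went by the contact test.
- **Remaining side force:** About -1.8 N along x was still there at the end.

I did not picture the other bow or the white pot again at the end, but the arm never went near the bow and passed the pot with plenty of clearance.

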